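Bolt the blade box shut

TASK

The sharpened mower blades are back in the red steel box and its lid is down: lock it with the slide bolt on top. Lift the bolt's handle out of the open notch, slide the bolt through the keeper until the handle comes over the other notch, and lower it fully down into that notch. Feel for the notch without forcing the handle against the rail, the notches or the stop, keep the lid down, and leave the other things where they lie.

Things in the scene. Friction and masses are not known exactly. Their poses are not given: they have to be found in the camera images.
- box: red steel blade box, 180 x 500 mm, 100 mm high to the top of its lid; does not move. Origin under its centre; x across it (away from the robot), y along it, z up. The hinged lid covers y -250 to +110 mm, a fixed end deck at the same height the rest; the bolt's keeper stands on the deck at x 20, y 115 to 140 mm.
- bracket: grey cast body of the slide bolt, on the lid. Origin on the lid's top face under the rod's axis, abreast of the middle of the OPEN notch. Axes as the box's: +y is the way the bolt shoots to the keeper, the handle lies to -x, z up. The rod is 14 mm thick. A rail 36 mm high, 22 to 26 mm to the -x side of the rod's axis, keeps the handle up between the two notches. No other part is over 38 mm high.
- rod_axis (a point): point on the rod's axis abreast of the open notch, 22 mm above the bracket's origin. Both notches are 13 mm wide. The LOCKED notch is in the separate brass front plate on slotted screw holes: its middle is 47 to 75 mm along +y from here, different every time and not measured. The slot runs on past it to a rigid end stop on the same plate, which the shank meets 9 mm beyond the notch's middle.
- knob: the bolt's handle: black 24 mm ball, origin at its centre, on a square 10 mm shank, 60 mm from the rod's axis; turns about the rod and slides with it. Lying in a notch it points to the bracket's -x, 12 degrees above level. The shank must not bear on notches, rail or end stop with over 25 N; a push along the rod bears on the stop in full, a push down on the ball about 2.5 times over on rail or notch floor.
- bolt (a joint): travel of the bolt along its rod, m: 0 in the open notch, growing to the keeper. Sliding takes about 3 N; between 33 and 40 mm the tip pushes past a sprung dimple in the keeper (7 to 12 N in all), then it takes about 5 N. In the locked notch it reads 45.5 to 76.5 mm.
- handle (a joint): turn of the handle about the rod, rad: 0 lying in a notch, growing as it is lifted; it clears the rail above 0.6 and goes no further than 1.65. The hinge is thick with grease: let go below about 1.0 it sinks by its own weight, within about a second, into the notch if the shank is within about 1.5 mm of the notch's middle, else onto the rail, where it rests at about 0.55.
- lid (a joint): opening of the box lid, rad, 0 shut; hinged on the far (+x) side, held down only by its weight (about 1.7 kg with the bolt) until the bolt is shot.
- filter_housing: grey plastic air filter housing, 105 x 135 x 52 mm, its snap flap standing open; origin under its centre
- valve_cover: chipped green valve cover, 88 x 128 x 42 mm, origin under its centre
- ratchet: steel ratchet handle lying on the lid, towards its -y end, 150 mm long, origin under its middle
- primer_bulb: black rubber primer bulb standing on the fixed end deck of the box, 33 mm wide, 21 mm high, origin under its centre
- cylinder_head: dark cast-iron cylinder head, 100 x 130 x 46 mm, origin under its centre
- spare_blade: dark steel mower blade lying on the bench behind the box, 55 x 480 mm, origin under its middle

How it is judged:
By the outcome, as a careful person would: the job done as asked, in the order asked, and still so for the second after the job is handed in, with the robot touching nothing.
It also fails if it takes over 58 s, if anything falls off the work surface, if the arm or the gripper's body presses on something with over 40 N, if the wrist force passes 120 N, or if a joint passes its speed limit or range.

ROBOT

A 6-joint arm with a two-finger parallel gripper is mounted at the origin on the work surface. World frame = base frame: x ahead of the robot, y to its left, z up, the work surface at z = 0. Lengths are in m, angles in rad, forces in N, time in s.
With the tool pointing down it reaches from about 0.35 to 0.925 m from the base axis. Payload 6.4 kg.
Tool frame: the origin (TCP) lies midway between the tips of the shut fingers; the grasp point (between the pads) lies 19 mm behind it; x points along the fingers, y is the direction in which the jaws open and shut, and the axes are right-handed (so a half turn about x gives the same grasp; the last joint's range is limited). The gripper opens to 85 mm and grips with 20 to 120 N. Pads are 22 mm wide; open, the fingers measure 114 mm over their backs; the gripper's body (76 mm by 85 mm) begins 54 mm behind the grasp point. The pads swing forward as they close: fully open they stand 13 mm farther back than shut.
Start: joints at [-1.316, 0.245, 1.558, -0, 1.339, -0.174], TCP at [0.27, -0.591, 0.231] pointing down, gripper open.
Joint ranges: [-3.13, 3.13], [-1.02, 2.26], [0.13, 2.54], [-0.95, 4.09], [0.21, 2.88], [-2.74, 2.74]. Speed limits (rad/s): [2.57, 2.57, 3.14, 3.14, 3.14, 3.14].

INTERFACE

Orientations are given as a unit quaternion [x, y, z, w].
In Python, from bench import * gives the robot as it stands. The module is installed in compiled form; this text tells all that it offers.
- The arm moves only by the shell command python3 -m inch 'ROWS' [FORCE]. ROWS is JSON, a list of rows, each a list of 7 numbers: the shift along the tool's x, y, z scaled (see below), then the turn, a rotation vector about the tool's x, y, z scaled (see below), then the gripper's target within -1 to 1 (shut at 1, half-way at 0, fully open at -1). In form: [[dx, dy, dz, wx, wy, wz, hand], ...]. A call has 1 to 10 rows; each row shifts and turns the pose as measured when the row begins, along the tool's axes as they then stand; what a row does not reach is not made up. The controller multiplies each number of a shift by 2 cm and each number of a turn by 90 degrees. A row lasts 1/8 s, in which the tool goes at most 62.5 mm and 10.7 degrees, less where a joint would pass 70% of its speed; a pose out of reach is approached as far as the arm can. A call with a number of a shift or a turn outside -1 to 1 is refused whole. A call with a gripper value outside its range is refused whole. The fingers move at their own pace and stop on an object; FORCE is the grip in N (left out, the last holds). Time passes only in rows, so rows that do not move let the fingers close. It gives the time, the measured TCP pose, the force and the opening at its end, in the units of the state.
- get_state(): the state, without advancing time (a new reading comes with each control period).
- camera(name): name is "side" or "top"; returns a dict with "color" (420x560x3 uint8, red, green, blue), "fovy" (degrees; the focal length in pixels is half the picture's height over the tangent of half this angle, whatever the lens; pixels are square), "cx", "cy" (the principal point, pixels), "distortion" ([k1, k2, p1, p2, k3] as OpenCV has them; the pictures are not rectified), "rvec" (rotation vector, rad) and "tvec" (3), from world to camera coordinates, as OpenCV has them. Camera axes: x right, y down, z forward; pixel columns grow to the right and rows downward; lengths in m; the calibration is good to about 2 mm. A picture is of the moment at which its call begins. There is no depth.
- finish_job(): hands the job in, once; it reports no verdict.
The state is a dict: "t": time; "joint_positions": joint angles; "joint_velocities": joint speeds; "joint_torque": joint torques, N m; "eef_pos": TCP position; "ee_rot": TCP orientation; "ft_force": force on the tool from outside, world axes, zero at the start; "wrist_torque": the same for the moment, N m; "finger_gap": finger opening in m.
Only numpy, scipy, OpenCV 4.12 (cv2) and the standard library are available. Lean on these libraries where they do the work, as an engineer would, in place of code of your own. Each camera call takes 0.05 s, during which the arm holds its last target.

## Working session

There is one attempt and no reset: what is moved stays moved. The work goes in short steps, Python scripts to look and compute and a shell command to move; the robot and the scene stay as the last step left them, time stands still between calls to the robot, and variables do not carry over. Pictures are saved under pics/ and viewed, and the job is handed in when it is done.

```bash
mkdir -p pics; ls
python3 - <<'E'
from bench import *
import cv2,json
s=get_state(); print(s)
for n in("side","top"):
    c=camera(n); cv2.imwrite(f"pics/{n}0.png",c["color"][:,:,::-1]); print(n,{k:v for k,v in c.items() if k!="color"})
E
```

```text
pics
{'t': 0.0, 'joint_positions': array([-1.31611858e+00,  2.45805660e-01,  1.55903565e+00, -4.81028333e-06,
        1.33870767e+00, -1.74136465e-01]), 'joint_velocities': array([ 0.00024583,  0.00175159, -0.00211214, -0.00049552,  0.00062472,
       -0.00025239]), 'joint_torque': array([-2.64488417e-04, -4.29514897e+01, -3.26127541e+01, -6.81574375e-05,
        5.37795349e-03,  7.48439732e-06]), 'eef_pos': array([ 0.27010248, -0.59059773,  0.23017408]), 'ee_rot': array([-0.69088604, -0.15114115,  0.69094504, -0.14975907]), 'ft_force': array([ 0.09392324,  0.01444988, -0.82495542]), 'wrist_torque': array([ 0.00660052, -0.01441287,  0.02783164]), 'finger_gap': 0.0854284746018374}
side {'fovy': 48.13234530406814, 'cx': 280.8817470807381, 'cy': 202.55127315927868, 'distortion': array([0.01722924, 0.        , 0.        , 0.        , 0.        ]), 'rvec': array([ 0.64393843, -2.63561996,  1.15538154]), 'tvec': array([0.54171861, 0.19896297, 1.10507948])}
top {'fovy': 51.32769102116459, 'cx': 283.21115148294473, 'cy': 209.66016616193832, 'distortion': array([0.02696561, 0.        , 0.        , 0.        , 0.        ]), 'rvec': array([ 2.10684572, -2.16113595,  0.17415774]), 'tvec': array([0.1425858 , 0.58449567, 0.83789104])}
```

View pics/side0.png

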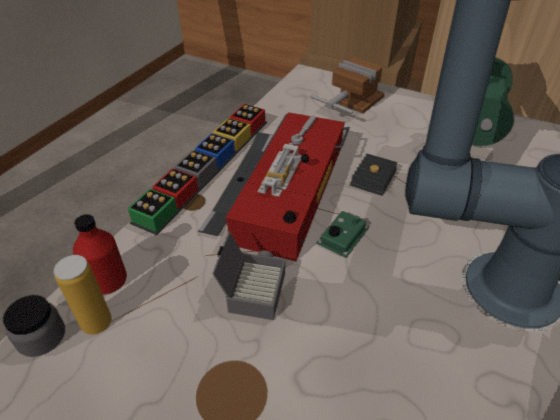

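View pics/top0.png

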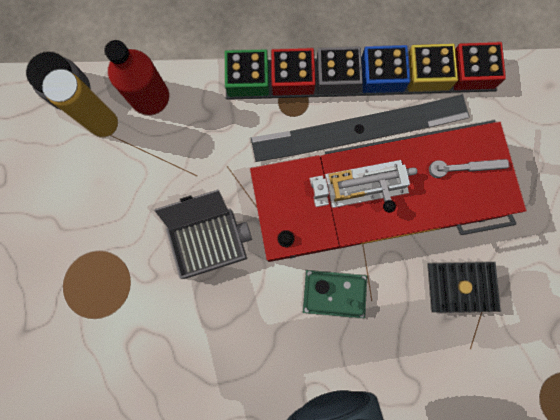

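The red box lies right of centre in the top view, with the bolt's black ball at about (390,206). The notched bracket runs from about (312,190) to (410,180), with the brass plate at its left (+y) end. Next I'll zoom in.

```bash
cat > h.py <<'E'
from bench import *
import numpy as np, cv2
from scipy.spatial.transform import Rotation as R
def cam(n):
    c=camera(n); h=c["color"].shape[0]; f=h/2/np.tan(np.radians(c["fovy"])/2)
    c["K"]=np.array([[f,0,c["cx"]],[0,f,c["cy"]],[0,0,1]]); c["Rm"]=cv2.Rodrigues(c["rvec"])[0]
    c["C"]=-c["Rm"].T@c["tvec"]; return c
def ray(c,p):
    u=cv2.undistortPoints(np.array([[p]],float),c["K"],c["distortion"])[0,0]
    d=c["Rm"].T@np.array([u[0],u[1],1]); return c["C"],d/np.linalg.norm(d)
def plane(c,p,z):
    o,d=ray(c,p); return o+d*(z-o[2])/d[2]
def proj(c,P):
    return cv2.projectPoints(np.array(P,float).reshape(-1,3),c["rvec"],c["tvec"],c["K"],c["distortion"])[0][:,0]
def tri(c1,p1,c2,p2):
    o1,d1=ray(c1,p1);o2,d2=ray(c2,p2)
    A=np.stack([d1,-d2],1);s=np.linalg.lstsq(A,o2-o1,rcond=None)[0]
    a,b=o1+s[0]*d1,o2+s[1]*d2; return (a+b)/2,np.linalg.norm(a-b)
E
python3 - <<'E'
from h import *
t=cam("top"); s=cam("side")
cv2.imwrite("pics/t1.png",cv2.resize(t["color"][140:250,280:440,::-1],None,fx=5,fy=5,interpolation=cv2.INTER_CUBIC))
cv2.imwrite("pics/s1.png",cv2.resize(s["color"][120:250,220:350,::-1],None,fx=4.6,fy=4.6,interpolation=cv2.INTER_CUBIC))
# red mask of box in top
im=t["color"].astype(int); m=((im[...,0]>90)&(im[...,1]<60)&(im[...,2]<60)).astype(np.uint8)
m[:110]=0; m[:, :230]=0
m=cv2.morphologyEx(m,cv2.MORPH_CLOSE,np.ones((5,5)))
cs=cv2.findContours(m,0,1)[0];k=max(cs,key=cv2.contourArea)
k=cv2.convexHull(k); print(cv2.minAreaRect(k)); print(cv2.approxPolyDP(k,4,True)[:,0])
for p in cv2.approxPolyDP(k,4,True)[:,0]: print(p,plane(t,p,.1))
for c,n in((t,"t"),(s,"s")):
    im=c["color"].astype(int); b=((im.max(2)<45)).astype(np.uint8)
    N,L,S,Ce=cv2.connectedComponentsWithStats(b)
    for i in range(1,N):
        if 20<S[i,4]<600: print(n,S[i],Ce[i].round(2))
E
```

```text
((387.23797607421875, 190.04066467285156), (94.3417739868164, 263.169189453125), 79.20345306396484)
[[500 123]
 [525 210]
 [267 259]
 [251 168]]
[500 123] [ 0.74014144 -0.30032453  0.1       ]
[525 210] [ 0.5669389 -0.3289766  0.1      ]
[267 259] [0.48646038 0.16037667 0.1       ]
[251 168] [0.66291225 0.18808193 0.1       ]
t [105  40  25  24 429] [116.69  51.8 ]
t [77 68 13 20 80] [83.19 77.71]
t [362  69   3  14  21] [363.1   75.95]
t [452  89  44   3  64] [474.39  90.33]
t [419  91  23   2  27] [431.26  91.85]
t [381  92  24   3  30] [392.9   92.83]
t [354 124  10  10  72] [358.85 128.57]
t [181 196  11   6  32] [185.84 198.62]
t [383 201  13  11 110] [389.   205.85]
t [170 217  43  58 226] [182.58 243.19]
t [278 231  16  16 204] [285.53 238.4 ]
t [458 263   8  17  80] [462.12 270.12]
t [468 263  12  49 283] [473.28 287.45]
t [477 263  12  48 322] [482.78 287.35]
t [486 263  13  48 357] [492.29 287.2 ]
t [432 264   9  48 154] [435.92 287.4 ]
t [438 264  12  48 315] [443.82 287.56]
t [448 264  12  48 252] [454.21 288.38]
t [315 280  14  14 147] [321.9  286.67]
t [461 294   9  18 
[... 354 characters left out ...]
8   9  46] [304.61 158.04]
s [460 154  17  67 226] [467.82 190.6 ]
s [371 159  25  33 264] [385.34 174.97]
s [406 160  10  46 147] [409.09 186.35]
s [354 173  14  13  39] [361.46 178.23]
s [157 174  34  18 216] [173.55 182.39]
s [366 174  13   8  29] [371.97 177.83]
s [237 177   7   5  31] [240. 179.]
s [132 190  38  26 308] [151.01 203.51]
s [284 211  12  12 108] [289.56 216.8 ]
s [ 75 215  20  17 273] [ 84.7 223. ]
s [504 223  28  19 101] [515.7  229.18]
s [346 225  19  26  71] [356.08 236.77]
s [329 226  12  11 106] [334.15 230.79]
s [218 247  11  12  41] [222.12 251.9 ]
s [238 252   9  15  30] [242.   259.03]
s [229 268  13  29  78] [234.95 282.38]
s [274 272  10  40  63] [278.41 292.1 ]
```

View pics/t1.png

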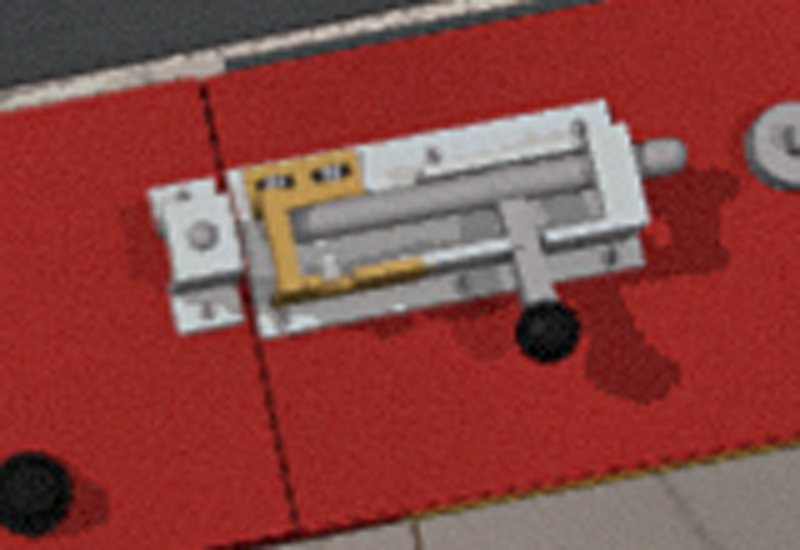

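View pics/s1.png

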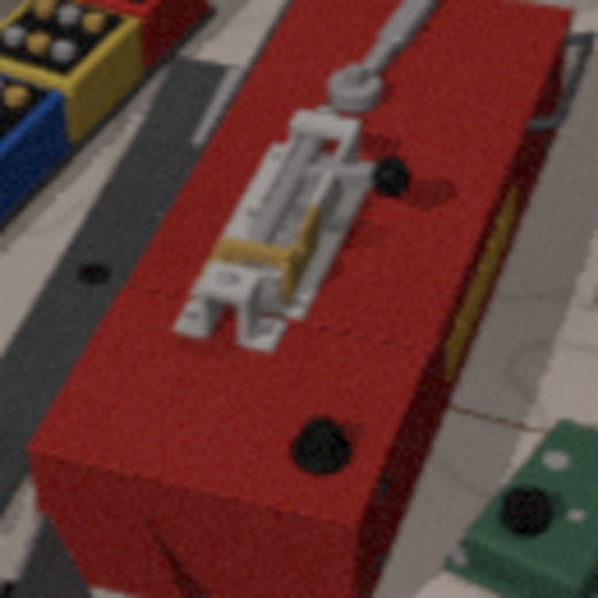

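The crops show the shank in the open notch at about (523,235) in the top crop, and the ball at (547,330). The locked notch is the gap in the brass plate's near rail at about (328,268), which is about (345.6,193.6) in the full picture. Now I'll work out the positions.

Run:
```python
from h import *
t=cam("top"); s=cam("side")
print("tri",tri(t,(389.3,205.9),s,(304.8,158.3)))
b=plane(t,(389.3,205.9),.1345);print("plane",b)
# yaw: long edges from contour lines
im=t["color"].astype(int)
cor=[plane(t,p,.1) for p in [(500,123),(525,210),(267,259),(251,168)]]
y1=cor[3]-cor[0]; y2=cor[2]-cor[1]
for v in(y1,y2): print("yaw",np.degrees(np.arctan2(-v[0],v[1])),np.linalg.norm(v))
x=cor[0]-cor[1];print("yaw x",np.degrees(np.arctan2(x[1],x[0])))
yaw=np.arctan2(-(y1+y2)[0],(y1+y2)[1]);ey=np.array([-np.sin(yaw),np.cos(yaw),0])
for nm,c in(("notchL",(328,268)),("notch right edge",(345,268)),("left edge",(312,272)),("open shank",(522,235)),("rodL",(300,222)),("rodR",(660,155)),("plate endL",(280,295)),("plate endR",(425,265))):
    for z in(.13,):
        P=plane(t,(280+c[0]/5-.4,140+c[1]/5-.4),z);print(nm,z,P.round(4),"dy from ball",((P-b)@ey).round(4))
e=R.from_quat(get_state()["ee_rot"]).as_matrix();print(e.round(3),"yaw",np.degrees(yaw))
```

```text
tri (array([ 0.57479059, -0.06714133,  0.1327203 ]), np.float64(0.002325480856059429))
plane [ 0.57558717 -0.06631136  0.1345    ]
yaw 8.985488783277377 0.4944746939357132
yaw 9.339203917301026 0.4959268185200587
yaw x 9.393098967907545
notchL 0.13 [0.6023 0.0123 0.13  ] dy from ball 0.0733
notch right edge 0.13 [0.6021 0.006  0.13  ] dy from ball 0.0672
left edge 0.13 [0.6009 0.0183 0.13  ] dy from ball 0.0795
open shank 0.13 [ 0.6128 -0.06    0.13  ] dy from ball 0.0003
rodL 0.13 [0.6199 0.0218 0.13  ] dy from ball 0.0799
rodR 0.13 [ 0.6419 -0.113   0.13  ] dy from ball -0.0566
plate endL 0.13 [0.5926 0.0305 0.13  ] dy from ball 0.0928
plate endR 0.13 [ 0.6025 -0.0236  0.13  ] dy from ball 0.0379
[[-0.     0.416 -0.909]
 [ 0.001 -0.909 -0.416]
 [-1.    -0.001 -0.   ]] yaw 9.16260565930016
```

```bash
python3 -m inch '[[0,0,0,0.085,0,0,-1],[0,0,0,0.085,0,0,-1],[0,-1,-0.8,0,0,0,-1],[0,-1,-0.8,0,0,0,-1],[0,-1,-0.8,0,0,0,-1],[0,-1,-0.8,0,0,0,-1],[0,-1,-0.8,0,0,0,-1],[0,-1,-0.8,0,0,0,-0.3],[0,-1,-0.8,0,0,0,-0.3],[0,-1,-0.8,0,0,0,-0.3]]' 20
```

```text
t: 1.55
eef_pos: [0.3775, -0.4029, 0.2309]
ee_rot: [0.705, 0.054, -0.705, 0.054]
ft_force: [0.2, 0.0, -0.7]
finger_gap: 0.0554
```

```bash
python3 -m inch '[[0,-1,-0.8,0,0,0,-0.3],[0,-1,-0.8,0,0,0,-0.3],[0,-1,-0.8,0,0,0,-0.3],[0,-1,-0.8,0,0,0,-0.3],[0,-1,-0.8,0,0,0,-0.3],[0,-1,-0.8,0,0,0,-0.3],[0,-1,-0.8,0,0,0,-0.3],[0,-1,-0.8,0,0,0,-0.3]]' 20
cat > w.py <<'E'
import sys
from h import *
yaw=np.radians(9.3);ex=np.array([np.cos(yaw),np.sin(yaw),0]);ey=np.array([-np.sin(yaw),np.cos(yaw),0])
B=np.array([.5755,-.0667,.1335])
s=get_state();M=R.from_quat(s["ee_rot"]).as_matrix();p=s["eef_pos"]
def show():
    g=p+M[:,0]*-.019; d=g-B; F=s["ft_force"]
    print("t",s["t"],"gap",round(s["finger_gap"]*1e3,1),"grasp-ball0 box mm",(np.array([d@ex,d@ey,d[2]])*1e3).round(1),"F box",np.array([F@ex,F@ey,F[2]]).round(2))
    print("tool err rotvec(tool) deg",np.degrees((R.from_matrix(M).inv()*R.from_matrix(np.stack([[0,0,-1],-ey,-ex],1))).as_rotvec()).round(2),"to B in tool units",((M.T@(B-g))/.02).round(2))
show()
E
python3 w.py
```

```text
t: 2.55
eef_pos: [0.4837, -0.2097, 0.2319]
ee_rot: [0.706, 0.055, -0.704, 0.057]
ft_force: [0.2, -0.1, 0.2]
finger_gap: 0.0554
t 2.55 gap 55.4 grasp-ball0 box mm [-113.8 -126.2  117.4] F box [ 0.2  -0.17  0.2 ]
tool err rotvec(tool) deg [-0.2  -0.14 -0.12] to B in tool units [ 5.87 -6.34 -5.65]
```

```bash
python3 -m inch '[[0,-1,-0.9,0,0,0,-0.3],[0,-1,-0.9,0,0,0,-0.3],[0,-1,-0.9,0,0,0,-0.3],[0,-1,-0.9,0,0,0,-0.3],[0,-1,-0.9,0,0,0,-0.3],[0.5,-1,-0.9,0,0,0,-0.3],[1,0,0,0,0,0,-0.3],[0,0,0,0,0,0,-0.3]]' 20
python3 w.py
```

```text
t: 3.55
eef_pos: [0.572, -0.0597, 0.2015]
ee_rot: [0.706, 0.058, -0.703, 0.06]
ft_force: [-0.0, -0.5, 1.0]
finger_gap: 0.0555
t 3.55 gap 55.5 grasp-ball0 box mm [-2.4  7.6 87. ] F box [-0.11 -0.46  0.97]
tool err rotvec(tool) deg [ 0.27 -0.23 -0.21] to B in tool units [ 4.35  0.36 -0.1 ]
```

```bash
python3 -m inch '[[1,0.2,-0.1,0,0,0,-0.3],[1,0.1,0,0,0,0,-0.3],[0.8,0,0,0,0,0,-0.3],[0.5,0,0,0,0,0,-0.3],[0,0,0,0,0,0,-0.3]]' 20
python3 w.py
python3 - <<'E'
from h import *
t=cam("top"); s=cam("side")
a=cv2.resize(t["color"][150:250,330:450,::-1],(480,400),interpolation=cv2.INTER_CUBIC)
cv2.imwrite("pics/t2.png",a)
cv2.imwrite("pics/s2.png",cv2.resize(s["color"][80:210,240:400,::-1],None,fx=4,fy=4,interpolation=cv2.INTER_CUBIC))
E
```

```text
t: 4.18
eef_pos: [0.5742, -0.0684, 0.1311]
ee_rot: [0.706, 0.056, -0.703, 0.059]
ft_force: [-0.2, -0.9, 0.3]
finger_gap: 0.0551
t 4.175 gap 55.1 grasp-ball0 box mm [-1.6 -1.3 16.6] F box [-0.3  -0.88  0.27]
tool err rotvec(tool) deg [ 0.04 -0.19 -0.23] to B in tool units [ 0.83 -0.07 -0.08]
```

View pics/t2.png

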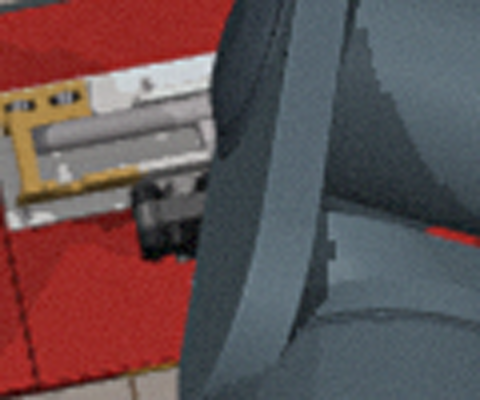

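View pics/s2.png

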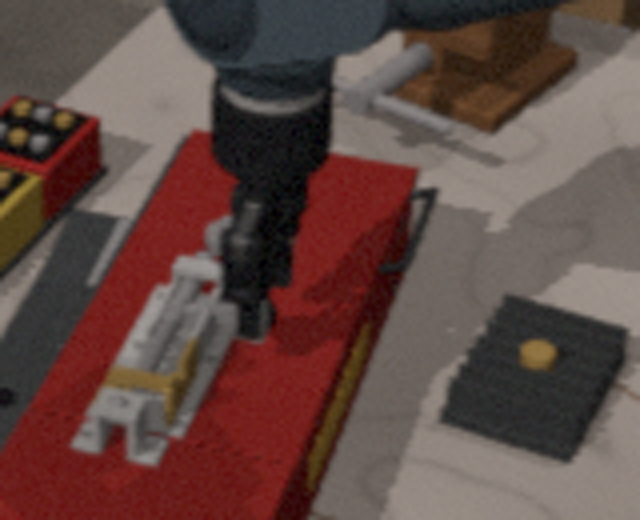

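The gripper now stands over the handle. In the side crop the fingers are around (250,290) beside the rail and nothing else is touched. Lower the last bit.

```bash
python3 -m inch '[[0.5,-0.05,-0.08,0,0,0,-0.3],[0.28,0,0,0,0,0,-0.3],[0,0,0,0,0,0,-0.3]]' 20
python3 w.py
```

```text
t: 4.65
eef_pos: [0.5777, -0.0673, 0.1173]
ee_rot: [0.708, 0.056, -0.702, 0.06]
ft_force: [-0.0, -0.1, 0.3]
finger_gap: 0.0557
t 4.65 gap 55.7 grasp-ball0 box mm [ 1.9 -0.8  2.8] F box [-0.04 -0.12  0.3 ]
tool err rotvec(tool) deg [ 0.08 -0.45 -0.37] to B in tool units [ 0.14 -0.04  0.09]
```

```bash
python3 -m inch '[[0.06,0,0.07,0,0,0,0],[0,0,0,0,0,0,0.3],[0,0,0,0,0,0,0.35],[0,0,0,0,0,0,0.35],[0,0,0,0,0,0,0.35]]' 20
python3 w.py;python3 -m inch '[[0,0,0,0,0,0,0.4],[0,0,0,0,0,0,0.4]]' 20
python3 w.py
```

```text
t: 5.28
eef_pos: [0.5765, -0.0675, 0.1166]
ee_rot: [0.708, 0.056, -0.701, 0.06]
ft_force: [-0.3, -0.4, 0.3]
finger_gap: 0.0274
t 5.275 gap 27.4 grasp-ball0 box mm [ 0.7 -0.8  2.1] F box [-0.37 -0.39  0.26]
tool err rotvec(tool) deg [ 0.08 -0.5  -0.38] to B in tool units [ 0.1  -0.04  0.03]
t: 5.52
eef_pos: [0.5763, -0.0669, 0.1165]
ee_rot: [0.708, 0.056, -0.702, 0.06]
ft_force: [-0.3, 2.2, 0.5]
finger_gap: 0.0257
t 5.525 gap 25.7 grasp-ball0 box mm [ 0.6 -0.2  2. ] F box [0.1  2.23 0.46]
tool err rotvec(tool) deg [ 0.09 -0.49 -0.32] to B in tool units [ 0.1  -0.01  0.03]
```

```bash
python3 -m inch '[[0,-0.04,0,0,0,0,0.4],[0,0,0,0,0,0,0.42],[0,0,0,0,0,0,0.44]]' 20
python3 w.py;python3 -m inch '[[0,0,0,0,0,0,0.5],[0,0,0,0,0,0,0.5]]' 20
python3 w.py
```

```text
t: 5.9
eef_pos: [0.5762, -0.0662, 0.1165]
ee_rot: [0.708, 0.056, -0.702, 0.06]
ft_force: [0.2, 2.5, 0.3]
finger_gap: 0.0237
t 5.9 gap 23.7 grasp-ball0 box mm [0.6 0.5 2. ] F box [0.59 2.39 0.27]
tool err rotvec(tool) deg [ 0.09 -0.5  -0.33] to B in tool units [0.1  0.02 0.03]
t: 6.15
eef_pos: [0.5762, -0.0661, 0.1165]
ee_rot: [0.708, 0.056, -0.702, 0.06]
ft_force: [-0.2, 1.7, 0.8]
finger_gap: 0.0224
t 6.15 gap 22.4 grasp-ball0 box mm [0.6 0.6 2. ] F box [0.08 1.71 0.79]
tool err rotvec(tool) deg [ 0.09 -0.49 -0.32] to B in tool units [0.1  0.03 0.03]
```

```bash
python3 -m inch '[[-0.14,0,-0.04,0,0,0,0.5],[-0.15,0,-0.04,0,0,0,0.5]]' 20
python3 w.py
```

```text
t: 6.4
eef_pos: [0.5776, -0.0658, 0.122]
ee_rot: [0.708, 0.056, -0.702, 0.06]
ft_force: [2.1, 1.2, -2.3]
finger_gap: 0.0225
t 6.4 gap 22.5 grasp-ball0 box mm [2.  0.7 7.5] F box [ 2.32  0.88 -2.29]
tool err rotvec(tool) deg [ 0.09 -0.46 -0.32] to B in tool units [0.37 0.03 0.11]
```

```bash
python3 -m inch '[[-0.28,0,-0.105,0,0,0,0.5],[-0.27,0,-0.135,0,0,0,0.5],[-0.255,0,-0.16,0,0,0,0.5]]' 20
python3 w.py
```

```text
t: 6.78
eef_pos: [0.5853, -0.0645, 0.1386]
ee_rot: [0.707, 0.056, -0.702, 0.06]
ft_force: [0.5, 0.4, -2.5]
finger_gap: 0.0225
t 6.775 gap 22.5 grasp-ball0 box mm [ 9.8  0.7 24.1] F box [ 0.6   0.32 -2.5 ]
tool err rotvec(tool) deg [ 0.09 -0.38 -0.32] to B in tool units [1.2  0.03 0.5 ]
```

```bash
python3 -m inch '[[-0.235,0,-0.185,0,0,0,0.5],[-0.22,0,-0.205,0,0,0,0.5],[-0.195,0,-0.225,0,0,0,0.5],[-0.15,0,-0.21,0,0,0,0.5],[0,0,0,0,0,0,0.5]]' 20
python3 w.py
python3 - <<'E'
from h import *
t=cam("top"); s=cam("side")
a=cv2.resize(t["color"][150:250,300:420,::-1],(480,400),interpolation=cv2.INTER_CUBIC)
cv2.imwrite("pics/t3.png",a)
cv2.imwrite("pics/s3.png",cv2.resize(s["color"][80:230,220:360,::-1],None,fx=4,fy=4,interpolation=cv2.INTER_CUBIC))
E
```

```text
t: 7.4
eef_pos: [0.6028, -0.0616, 0.1562]
ee_rot: [0.707, 0.056, -0.702, 0.06]
ft_force: [-0.0, 0.5, -1.6]
finger_gap: 0.022
t 7.4 gap 22.0 grasp-ball0 box mm [27.6  0.7 41.7] F box [ 0.04  0.48 -1.65]
tool err rotvec(tool) deg [ 0.1  -0.37 -0.33] to B in tool units [2.07 0.02 1.39]
```

View pics/s3.png

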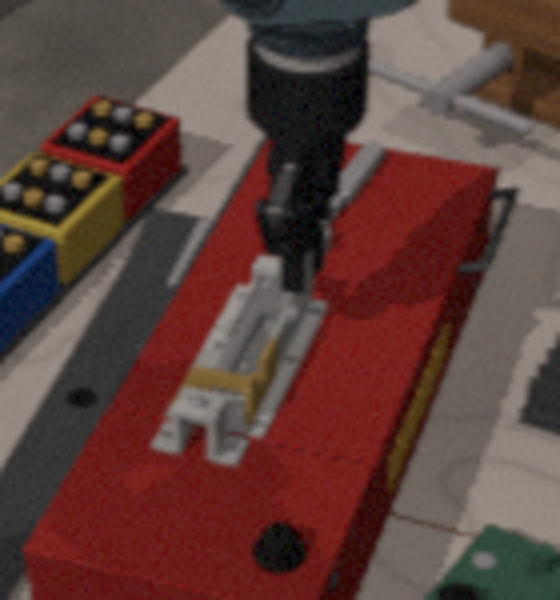

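View pics/t3.png

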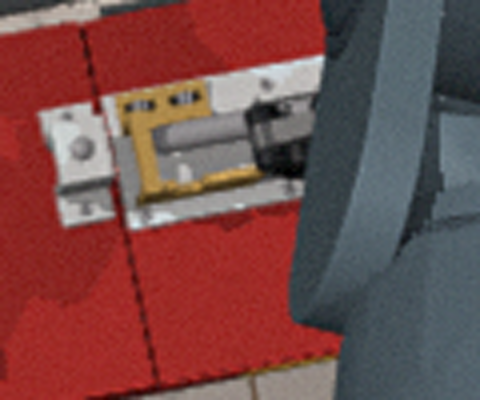

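The ball is held at about 0.82 rad, clear of the rail, and the lid is down. In the side crop the brass plate is at (230,375) and the keeper at (205,430), both undisturbed. The forces are small. Now slide.

```bash
python3 -m inch '[[0,-0.15,0,0,0,0,0.5],[0,-0.25,0,0,0,0,0.5],[0,-0.25,0,0,0,0,0.5],[0,-0.25,0,0,0,0,0.5]]' 30
python3 w.py
```

```text
t: 8.0
eef_pos: [0.5993, -0.0449, 0.1557]
ee_rot: [0.707, 0.055, -0.702, 0.061]
ft_force: [0.7, -3.7, -2.3]
finger_gap: 0.0221
t 8.0 gap 22.1 grasp-ball0 box mm [26.9 17.8 41.2] F box [ 0.05 -3.76 -2.26]
tool err rotvec(tool) deg [ 0.04 -0.35 -0.53] to B in tool units [2.06 0.87 1.36]
```

```bash
python3 -m inch '[[0,-0.25,0,0,0,0,0.5],[0,-0.25,0,0,0,0,0.5],[0,-0.25,0,0,0,0,0.5],[0,-0.2,0,0,0,0,0.5],[0,-0.2,0,0,0,0,0.5]]' 30
python3 w.py; python3 -m inch '[[0,-0.2,0,0,0,0,0.5],[0,-0.2,0,0,0,0,0.5],[0,-0.2,0,0,0,0,0.5]]' 30
python3 w.py
```

```text
t: 8.62
eef_pos: [0.5963, -0.0234, 0.156]
ee_rot: [0.708, 0.052, -0.701, 0.064]
ft_force: [1.4, -9.3, -3.7]
finger_gap: 0.0219
t 8.625 gap 21.9 grasp-ball0 box mm [27.4 39.7 41.5] F box [-0.17 -9.4  -3.66]
tool err rotvec(tool) deg [ 0.1  -0.46 -0.96] to B in tool units [2.1  1.95 1.39]
t: 9.0
eef_pos: [0.5954, -0.0154, 0.1562]
ee_rot: [0.709, 0.049, -0.701, 0.067]
ft_force: [1.0, -9.2, -2.9]
finger_gap: 0.0218
t 9.0 gap 21.8 grasp-ball0 box mm [27.7 47.9 41.7] F box [-0.49 -9.21 -2.89]
tool err rotvec(tool) deg [ 0.05 -0.54 -1.49] to B in tool units [2.13 2.34 1.41]
```

```bash
python3 -m inch '[[0,-0.2,0,0,0,-0.016,0.5],[0,-0.2,0,0,0,0,0.5],[0,-0.2,0,0,0,0,0.5],[0,-0.2,0,0,0,0,0.5],[0,-0.1,0,0,0,0,0.5]]' 30
python3 w.py
python3 - <<'E'
from h import *
t=cam("top"); s=cam("side")
a=cv2.resize(t["color"][150:250,300:420,::-1],(480,400),interpolation=cv2.INTER_CUBIC)
cv2.imwrite("pics/t4.png",a)
cv2.imwrite("pics/s4.png",cv2.resize(s["color"][100:220,240:320,::-1],None,fx=5,fy=5,interpolation=cv2.INTER_CUBIC))
E
```

```text
t: 9.62
eef_pos: [0.5937, -0.0036, 0.1564]
ee_rot: [0.709, 0.053, -0.701, 0.063]
ft_force: [1.0, -6.8, -2.7]
finger_gap: 0.0215
t 9.625 gap 21.5 grasp-ball0 box mm [27.9 59.6 41.9] F box [-0.08 -6.9  -2.74]
tool err rotvec(tool) deg [ 0.05 -0.61 -0.86] to B in tool units [2.12 2.95 1.42]
```

View pics/s4.png

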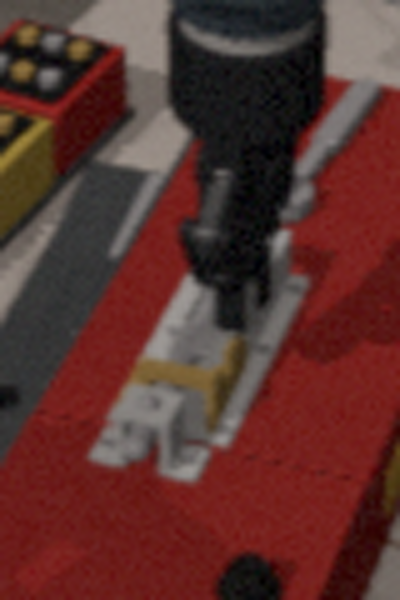

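View pics/t4.png

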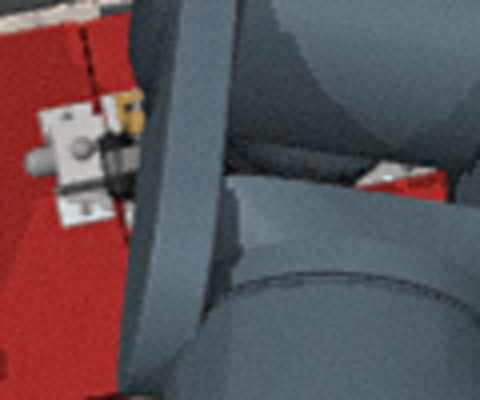

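The bolt's tip has come through the keeper: in the top crop it shows at about (40,160). The lid seam is unchanged. I'll keep sliding in small soft steps and find the stop by light touch, then back off to the notch.

```bash
python3 -m inch '[[0,-0.2,0,0,0,-0.01,0.5],[0,-0.2,0,0,0,0,0.5],[0,-0.2,0,0,0,0,0.5],[0,-0.2,0,0,0,0,0.5]]' 30
python3 w.py; python3 -m inch '[[0,-0.13,0,0,0,-0.01,0.5],[0,-0.13,0,0,0,0,0.5],[0,-0.13,0,0,0,0,0.5]]' 30
python3 w.py
```

```text
t: 10.22
eef_pos: [0.5921, 0.0066, 0.1565]
ee_rot: [0.709, 0.054, -0.7, 0.062]
ft_force: [0.8, -8.9, -3.8]
finger_gap: 0.0219
t 10.225 gap 21.9 grasp-ball0 box mm [28.  69.9 42. ] F box [-0.61 -8.92 -3.83]
tool err rotvec(tool) deg [ 0.04 -0.66 -0.7 ] to B in tool units [2.12 3.47 1.43]
t: 10.6
eef_pos: [0.5912, 0.0116, 0.1564]
ee_rot: [0.709, 0.057, -0.701, 0.059]
ft_force: [0.8, -8.4, -3.9]
finger_gap: 0.0222
t 10.6 gap 22.2 grasp-ball0 box mm [27.9 74.8 41.9] F box [-0.54 -8.4  -3.87]
tool err rotvec(tool) deg [ 0.06 -0.65 -0.19] to B in tool units [2.09 3.73 1.42]
```

```bash
python3 -m inch '[[0,-0.12,0,0,0,0,0.5],[0,-0.12,0,0,0,0,0.5]]' 30
python3 w.py|head -1; python3 -m inch '[[0,-0.12,0,0,0,0,0.5],[0,-0.12,0,0,0,0,0.5]]' 30 >/dev/null
python3 w.py|head -1
```

```text
t: 10.85
eef_pos: [0.5909, 0.0137, 0.1564]
ee_rot: [0.709, 0.055, -0.7, 0.061]
ft_force: [1.2, -9.1, -4.1]
finger_gap: 0.022
t 10.85 gap 22.0 grasp-ball0 box mm [27.9 77.1 41.9] F box [-0.28 -9.21 -4.15]
t 11.1 gap 22.1 grasp-ball0 box mm [27.9 79.5 41.9] F box [ 0.05 -8.59 -4.  ]
```

```bash
python3 -m inch '[[0,-0.12,0,0,0,0,0.5]]' 30 >/dev/null
python3 w.py|head -1; python3 -m inch '[[0,-0.12,0,0,0,0,0.5]]' 30 >/dev/null
python3 w.py|head -1;python3 -m inch '[[0,-0.12,0,0,0,0,0.5]]' 30 >/dev/null
python3 w.py|head -1
```

```text
t 11.225 gap 21.8 grasp-ball0 box mm [27.9 80.8 41.9] F box [-0.67 -8.72 -2.77]
t 11.35 gap 21.9 grasp-ball0 box mm [27.9 81.6 41.9] F box [  0.5  -12.28  -4.07]
t 11.475 gap 21.8 grasp-ball0 box mm [27.9 81.8 41.9] F box [ -0.   -14.48  -4.4 ]
```

Stop felt lightly: at y ≈ 81.5 the force went from 9 to 14 N. The notch's middle is then at about 72.4, which agrees with the picture's 73.3. Backing off.

```bash
python3 -m inch '[[0,0.2,0,0,0,0,0.5],[0,0.2,0,0,0,0,0.5]]' 30 >/dev/null
python3 w.py|head -1; python3 -m inch '[[0,0.18,0,0,0,0,0.5]]' 30 >/dev/null
python3 w.py
```

```text
t 11.725 gap 21.7 grasp-ball0 box mm [27.  78.  41.4] F box [-0.6   6.91 -0.19]
t 11.85 gap 22.0 grasp-ball0 box mm [26.4 77.4 41. ] F box [-0.02  8.47 -0.03]
tool err rotvec(tool) deg [ 0.04 -0.41 -0.53] to B in tool units [2.07 3.85 1.34]
```

```bash
python3 -m inch '[[0,0.2,0,0,0,0,0.5],[0,0.2,0,0,0,0,0.5]]' 30 >/dev/null
python3 w.py|head -1; python3 -m inch '[[0,0,0,0,0,0,0.5]]' 30 >/dev/null
python3 w.py
```

```text
t 12.1 gap 22.1 grasp-ball0 box mm [25.5 75.9 40.4] F box [-1.33  8.46  0.46]
t 12.225 gap 21.9 grasp-ball0 box mm [25.7 76.3 40.5] F box [-0.24 -5.43 -1.05]
tool err rotvec(tool) deg [ 0.2  -0.26  0.18] to B in tool units [2.01 3.82 1.31]
```

```bash
python3 -m inch '[[0,0.25,0,0,0,0,0.5],[0,0.25,0,0,0,0,0.5]]' 30 >/dev/null
python3 w.py|head -1; python3 -m inch '[[0,0.05,0,0,0,0,0.5]]' 30 >/dev/null
python3 w.py
```

```text
t 12.475 gap 21.9 grasp-ball0 box mm [25.2 71.  40.1] F box [-0.88  8.54  1.02]
t 12.6 gap 22.5 grasp-ball0 box mm [25.3 70.3 40.2] F box [-1.05  0.04 -0.82]
tool err rotvec(tool) deg [ 0.26 -0.18  0.78] to B in tool units [1.96 3.54 1.29]
```

```bash
python3 -m inch '[[0,-0.17,0,0,0,0.006,0.5],[0,0,0,0,0,0,0.5]]' 30 >/dev/null
python3 w.py|head -2
```

```text
t 12.85 gap 22.2 grasp-ball0 box mm [25.8 72.5 41. ] F box [-0.41  4.61 -0.87]
tool err rotvec(tool) deg [ 0.18 -0.28  0.08] to B in tool units [2.04 3.62 1.31]
```

```bash
python3 -m inch '[[0.175,0.02,0.245,0,0,0,0.5],[0.2,0,0.22,0,0,0,0.5],[0,0,0,0,0,0,0.5]]' 30 >/dev/null
python3 w.py|head -2
```

```text
t 13.225 gap 21.9 grasp-ball0 box mm [17.  72.6 33.7] F box [0.5  1.69 0.62]
tool err rotvec(tool) deg [ 0.17 -0.47  0.13] to B in tool units [1.67 3.63 0.87]
```

```bash
python3 -m inch '[[0.12,0.02,0.09,0,0,0,0.5]]' 30 >/dev/null
python3 w.py|head -1;python3 -m inch '[[0.12,0.02,0.09,0,0,0,0.5]]' 30 >/dev/null
python3 w.py|head -1
```

```text
t 13.35 gap 22.1 grasp-ball0 box mm [15.3 72.4 31.7] F box [-1.72  3.82  3.33]
t 13.475 gap 21.8 grasp-ball0 box mm [13.3 72.4 29.3] F box [-0.38  3.27  2.28]
```

Fz is still low at about 2 N with the angle at 0.52 rad, below the rail's 0.55, so the shank is entering the notch. Continue down.

```bash
python3 -m inch '[[0.135,0,0.105,0,0,0,0.5],[0.135,0,0.105,0,0,0,0.5]]' 30 >/dev/null
python3 w.py|head -1;python3 -m inch '[[0.13,0,0.08,0,0,0,0.5],[0.13,0,0.08,0,0,0,0.5]]' 30 >/dev/null
python3 w.py
```

```text
t 13.725 gap 21.6 grasp-ball0 box mm [ 8.9 72.5 23.6] F box [0.02 3.17 1.29]
t 13.975 gap 21.7 grasp-ball0 box mm [ 5.4 72.4 17.7] F box [0.52 2.92 1.16]
tool err rotvec(tool) deg [ 0.17 -0.47  0.22] to B in tool units [0.87 3.62 0.29]
```

```bash
python3 -m inch '[[0.14,0,0.06,0,0,0,0.5],[0.14,0,0.055,0,0,0,0.5],[0.14,0,0.045,0,0,0,0.5],[0.14,0,0.04,0,0,0,0.5]]' 30 >/dev/null
python3 w.py|head -1;python3 -m inch '[[0.09,0,0.03,0,0,0,0.5],[0.08,0,0.02,0,0,0,0.5]]' 30 >/dev/null
python3 w.py
```

```text
t 14.475 gap 21.9 grasp-ball0 box mm [ 0.8 72.4  5.4] F box [-0.47  3.43  2.09]
t 14.725 gap 22.2 grasp-ball0 box mm [ 0.1 72.4  2.5] F box [-3.54  3.98  7.66]
tool err rotvec(tool) deg [ 0.18 -0.43  0.22] to B in tool units [0.11 3.62 0.02]
```

Bottomed at the same height as in the open notch (z ≈ 2.5 against 2.0). I'll stop pushing here and release.

```bash
python3 -m inch '[[-0.03,0,0,0,0,0,0.4],[0,0,0,0,0,0,0.2],[0,0,0,0,0,0,0],[0,0,0,0,0,0,0]]' 20 >/dev/null
python3 w.py; python3 -m inch '[[-0.5,0,0,0,0,0,0],[-1,0,0,0,0,0,0],[-1,0,0,0,0,0,0],[-1,0,0,0,0,0,0],[-1,0,0,0,0,0,0],[-0.5,0.8,1,0,0,0,0],[0,1,1,0,0,0,0],[0,1,1,0,0,0,0],[0,1,1,0,0,0,0],[0,1,1,0,0,0,0]]' 20
python3 -m inch '[[0,1,1,0,0,0,0],[0,1,1,0,0,0,0],[0,1,1,0,0,0,0],[0,1,1,0,0,0,0],[0,1,0.5,0,0,0,0],[0,1,0,0,0,0,0],[0,0,0,0,0,0,0]]' 20
python3 - <<'E'
from h import *
t=cam("top"); s=cam("side")
cv2.imwrite("pics/t5.png",cv2.resize(t["color"][140:250,280:440,::-1],None,fx=5,fy=5,interpolation=cv2.INTER_CUBIC))
cv2.imwrite("pics/s5.png",cv2.resize(s["color"][120:250,220:350,::-1],None,fx=4.6,fy=4.6,interpolation=cv2.INTER_CUBIC))
E
```

```text
t 15.225 gap 42.9 grasp-ball0 box mm [-0.  71.1  2.7] F box [ 0.96  0.25 -0.54]
tool err rotvec(tool) deg [ 0.18 -0.42  0.08] to B in tool units [0.13 3.56 0.01]
t: 16.48
eef_pos: [0.4806, -0.1105, 0.2273]
ee_rot: [0.71, 0.059, -0.699, 0.061]
ft_force: [0.3, -0.0, 0.2]
finger_gap: 0.0428
t: 17.35
eef_pos: [0.41, -0.2502, 0.2324]
ee_rot: [0.712, 0.056, -0.697, 0.062]
ft_force: [-0.5, -0.3, -0.2]
finger_gap: 0.0426
```

View pics/t5.png

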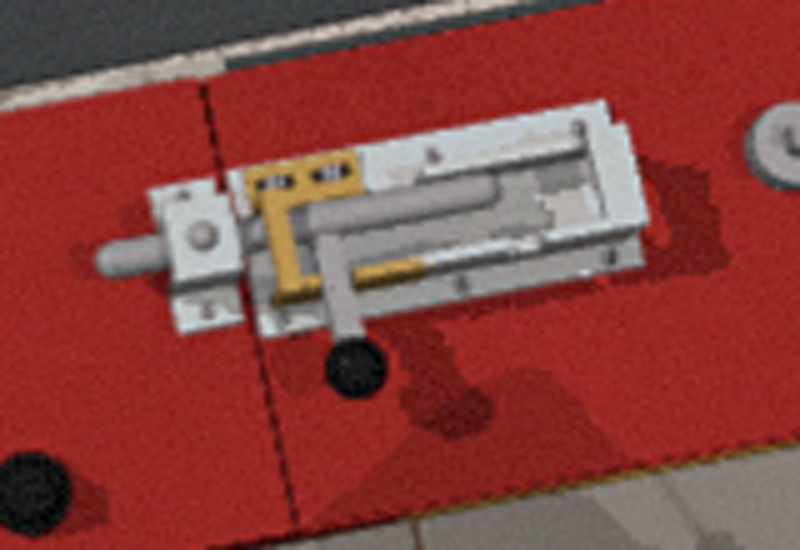

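View pics/s5.png

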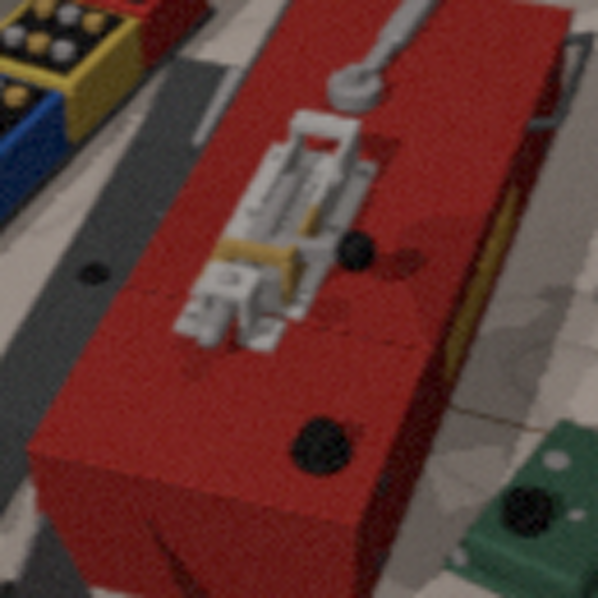

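The shank lies in the brass notch: in the top crop the ball is at (356,368) and the bolt's tip is through the keeper at (105,257). The lid is shut, and the ratchet and primer bulb haven't moved. Quick check of the ball's height, then hand in.

Run:
```python
from h import *
t=cam("top"); s=cam("side")
out=[]
for c,(x0,x1,y0,y1) in((t,(338,364,200,228)),(s,(287,310,163,187))):
    b=(c["color"].astype(int).max(2)<50).astype(np.uint8)[y0:y1,x0:x1]
    N,L,S,Ce=cv2.connectedComponentsWithStats(b); i=1+S[1:,4].argmax(); out.append(Ce[i]+[x0,y0]); print(S[i],out[-1])
P,e=tri(t,out[0],s,out[1]);print(P,e)
P0=np.array([.57479,-.06714,.13272]);a=np.radians(9.3)
d=P-P0;print("dx,dy,dz box",d[0]*np.cos(a)+d[1]*np.sin(a),-d[0]*np.sin(a)+d[1]*np.cos(a),d[2])
```

```text
[  7   8  12  12 112] [350.63392857 213.25892857]
[ 6  7  9  9 57] [296.80701754 174.31578947]
[0.56312354 0.00446357 0.13387816] 0.0016308725922143936
dx,dy,dz box 5.829589647975142e-05 0.07254773454469367 0.0011581644798491775
```

```bash
python3 -c "
from bench import *
print(finish_job())"
```

```text
the job is handed in; nothing more can be done
None
```

The box is locked: the bolt is through the keeper and the handle lies down in the locked notch. I lifted the handle to about 0.8 rad and slid the bolt past the dimple. I touched the end stop lightly to place the notch, backed off 9 mm, and lowered the handle in. The job was handed in shortly after t = 17.4 s, with the gripper open and clear.

**Forces:** The end stop took roughly 6 N (14.5 N total push, less the 9 N it took to slide). The handle bottomed with 7.7 N up on the tool, which is about 19 N on the notch floor by the 2.5 factor. Both are under 25 N, though I only read forces at the end of each call.

**Last checks:** The pictures show the lid shut, and the ratchet and primer bulb in place. The ball has moved 72.5 mm along the rod, against 72.4 mm by feel and 73.3 mm in the first picture. Its height is within 1.2 mm of where it lay in the open notch, which is within the camera's error. No check failed or disagreed beyond these small differences.

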